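# Start the bar mixer and press the bitters bottle down in its sprung cradle

### The arm

A 6-joint arm with a two-finger parallel gripper is mounted at the origin on a cart in front of the work surface, level with it; the furniture and walls round the work are solid. World frame = base frame: x ahead of the robot, y to its left, z up, the work surface at z = 0. Lengths are in m, angles in rad, forces in N, time in s.
With the tool pointing down it reaches from about 0.35 to 0.975 m from the base axis. Payload 4.9 kg.
Tool frame: the origin (TCP) lies at the very end of the fingers, on their centre line; the grasp point (between the pads) lies 19 mm behind it; z points along the fingers, y is the line along which they close (so a half turn about z gives the same grasp; the last joint's range is limited). The gripper opens to 85 mm and grips with 20 to 120 N. Pads are 22 mm wide; open, the fingers measure 114 mm over their backs; the gripper's body (76 mm by 85 mm) begins 54 mm behind the grasp point. The pads swing forward as they close: fully open they stand 13 mm farther back than shut.
Start: joints at [-1.375, 0.053, 1.613, -0, 1.476, -0.119], TCP at [0.194, -0.594, 0.231] pointing down, gripper open.
Joint ranges: [-3.01, 3.01], [-1.01, 2.22], [0.06, 2.58], [-1.02, 4.17], [0.09, 2.62], [-3.14, 3.14]. Speed limits (rad/s): [2.57, 2.57, 3.14, 3.14, 3.14, 3.14].

### API

Orientations are given as a unit quaternion [w, x, y, z].
In Python, from plant import state, optics, ticket, nets gives the robot as it stands. The module is installed in compiled form; this text tells all that it offers.
- The arm moves only by the shell command python3 -m inch 'ROWS' [OPENING]. ROWS is JSON, a list of rows, each an object of numbers: "dx", "dy", "dz": the shift along the tool's x, y, z as a fraction of full scale; "rx", "ry", "rz": the turn, a rotation vector about the tool's x, y, z as a fraction of full scale. In form: [{"dx": .., "dy": .., "dz": .., "rx": .., "ry": .., "rz": ..}, ...]. A call has 1 to 5 rows; each row is the pose to reach, as a shift and turn from the pose commanded when the call began, along the tool's axes at that moment; what a row does not reach only later rows make up. Full scale, the value 1, is 0.8 m for a shift and 1.5 rad for a turn. A row lasts 1/10 s, in which the tool goes at most 50 mm and 8.59 degrees, less where a joint would pass 70% of its speed; a pose out of reach is approached as far as the arm can. A call with a number of a shift or a turn outside -1 to 1 is refused whole. A call with a gripper value outside its range is refused whole. OPENING is the opening, from -1 (shut) to 1 (fully open), set as the call begins (- or left out, the last holds). The fingers move at their own pace and stop on an object; the grip force is fixed at half the most. Time passes only in rows, so rows that repeat a pose let the fingers close. It gives the time, the measured TCP pose, the force, the opening and the grip force at its end, in the units of the state.
- state(): the state, without advancing time (a new reading comes with each control period).
- optics.grab_frame(name): name is "side" or "top"; returns the picture (420x560x3 uint8, red, green, blue); there is no depth.
- optics.camera_info(name): a dict with "fx", "fy", "cx", "cy" (pixels), "k1" (the pictures are not rectified: a ray, as slopes to the right and down, at radius r is drawn at 1 + k1 r^2 times it, then the intrinsics apply), "R" (3x3) and "t" (3): a world point X has camera coordinates R X + t. Camera axes: x right, y down, z forward; pixel columns grow to the right and rows downward; lengths in m; the calibration is good to about 2 mm. A picture is of the moment at which its call begins. camera_info takes no time and is no camera call.
- ticket.job_done(): hands the job in; it is judged then, once.
Trained networks look in the newest picture that a camera, given by its name, has taken for a name from the list of things; names that differ only in an ending like _2 or _b are one class to them, and where a whole thing is asked for, a point or a joint stands for the part that bears it (a point fixed in the world has none). Each returns a list of dicts, best first, with "confidence" (0 to 1); they miss things now and then, are a little off and sometimes report something else, mostly with a low value. They report only what shows in the picture. A call takes as long as a camera call. They do not tell look-alikes from the thing itself.
- nets.boxes_of(camera, name): "bbox" ([centre column, centre row, width, height] in pixels, round what is visible of it).
- nets.outline_of(camera, name): "pixels" (420x560 bool, what is visible of it) and "bbox" ([centre column, centre row, width, height] in pixels, round what is visible of it).
The state is a dict: "time": time; "joint_pos": joint angles; "joint_vel": joint speeds; "joint_efforts": joint torques, N m; "tool_pos": TCP position; "tool_rot": TCP orientation; "contact_force": force on the tool from outside, world axes, zero at the start; "ft_torque": the same for the moment, N m; "gripper_width": opening from 0.0 (shut) to 1.0 (fully open); "grasp_force": force on a finger pad.
Only numpy, scipy, OpenCV 4.12 (cv2) and the standard library are available. Lean on these libraries where they do the work, as an engineer would, in place of code of your own. Each camera call takes 0.05 s, during which the arm holds its last target. There are 200 camera calls.

### The job

Get the bitters bottle mixed: on the low mixer press the round start button fully down and let it come back up. Then stand the bitters bottle (the tallest of the three small containers on the open worktop) upright in the mixer's sprung ring cradle and press it down as far as the cradle goes; the program finishes while still holding it pressed down. Leave the dropper bottle and the salt shaker where they stand.

Things in the scene. Friction and masses are not known exactly. Their poses are not given: they have to be found in the camera images.
- mixer: Low dark mixer case, 136 x 226 x 50 mm (own x, own y, height), fixed to the worktop, yaw varies. Origin at the centre of its underside, z up. Ring cradle at its own y = -50 mm, start button at own y = +65, x = -10 mm (its top 72 mm above the worktop). Wall cabinets overhang the worktop beyond about x = 0.57 m, from about 0.45 m up: keep the arm clear of them.
- cradle_seat (a point): Centre of the flat seat inside the ring cradle, 75 mm above the worktop when up; the bottle's underside rests here. It moves down with the cradle. The ring round it is a metal collar, 58 mm inner diameter at the flat rubber seat, flared to 64 mm inner (76 mm outer) at its rim 22 mm above the seat.
- cradle (a joint): How far the ring cradle is pressed straight down, in m: 0 = up, 0.014 = at its lower stop. The spring pushes back with 4.2 N at 0 and 12.6 N at the stop; the weight of the bottle alone does not sink it.
- start_top (a point): Centre of the top face of the start button (32 mm diameter metal cap in a dark housing on the mixer's top plate). Pressed straight down.
- start (a joint): How far the start button is pressed down, in m: 0 = up, 0.006 = fully down, which takes 5 N; it springs back by itself.
- bottle: Bitters bottle, dark round glass, 48 mm diameter, 136 mm tall, about 0.19 kg, standing upright and loose on the worktop. Round body up to about 80 mm, then shoulders and neck; the round cap, 23 mm diameter, is at 118 to 136 mm and firmly fixed (it can be gripped). Origin at the centre of its underside, z up to the cap.
- dropper: Bystander: slim dropper bottle, 33 mm diameter, 102 mm tall, loose. Origin at the centre of its underside.
- salt: Bystander: salt shaker, 44 mm diameter, 90 mm tall, loose. Origin at the centre of its underside.
Mind the look-alikes: they are no part of the job. What is shaped like the bottle but turquoise or yellow is not meant.

How it is judged:
By the outcome, as a careful person would: the job done as asked, in the order asked, and still so for the second after the job is handed in, while the arm keeps its last pose, push and grip.
It also fails if it takes over 48 s, if anything falls off the work surface, if the arm or the gripper's body presses on something with over 40 N, if the wrist force passes 120 N, or if a joint passes its speed limit or range.

## Working session

There is one attempt and no reset: what is moved stays moved. The work goes in short steps, Python scripts to look and compute and a shell command to move; the robot and the scene stay as the last step left them, time stands still between calls to the robot, and variables do not carry over. Pictures are saved under pics/ and viewed, at most 10 in all, crops included, and the job is handed in when it is done.

```bash
mkdir -p pics; cat > h.py <<'E'
import numpy as np, cv2
from plant import state, optics, ticket, nets
from scipy.spatial.transform import Rotation as Ro
def ray(cam,u,v):
    c=optics.camera_info(cam); x=(u-c["cx"])/c["fx"]; y=(v-c["cy"])/c["fy"]
    a,b=x,y
    for _ in range(20):
        s=1+c["k1"]*(a*a+b*b); a,b=x/s,y/s
    R=np.array(c["R"]);t=np.array(c["t"])
    return -R.T@t, R.T@np.array([a,b,1.])
def onz(cam,u,v,z):
    o,d=ray(cam,u,v); return o+d*(z-o[2])/d[2]
def proj(cam,X):
    c=optics.camera_info(cam); p=np.array(c["R"])@np.array(X)+np.array(c["t"]); a,b=p[:2]/p[2]
    s=1+c["k1"]*(a*a+b*b); return np.array([c["cx"]+c["fx"]*a*s,c["cy"]+c["fy"]*b*s])
def tri(u1,u2):
    (o1,d1),(o2,d2)=ray("side",*u1),ray("top",*u2)
    A=np.stack([d1,-d2],1); k=np.linalg.lstsq(A,o2-o1,rcond=None)[0]
    p,q=o1+d1*k[0],o2+d2*k[1]; return (p+q)/2,np.linalg.norm(p-q)
def toolshift(target):
    s=state(); w,x,y,z=s["tool_rot"]; R=Ro.from_quat([x,y,z,w])
    return R.inv().apply(np.array(target)-s["tool_pos"])/0.8
def save(cam,name): 
    im=optics.grab_frame(cam); cv2.imwrite(f"pics/{name}.png",im[:,:,::-1]); return im
E
python3 - <<'E'
from h import *
for c in("side","top"):
    save(c,c+"0"); i=optics.camera_info(c); print(c,-np.array(i["R"]).T@np.array(i["t"]),np.array(i["R"])[2],i["fx"])
    for n in("mixer","start_top","cradle_seat","bottle","dropper","salt"):
        print(c,n,[(np.round(b["bbox"],0).tolist(),round(b["confidence"],2)) for b in nets.boxes_of(c,n)])
print(state())
E
```

```text
side [0.45523552 1.00342986 0.46902592] [ 0.00459808 -0.93714059 -0.34892172] 486.5775152806817
side mixer [([295.0, 276.0, 106.0, 100.0], 0.82), ([306.0, 244.0, 40.0, 37.0], 0.53)]
side start_top [([295.0, 276.0, 21.0, 14.0], 0.62)]
side cradle_seat [([307.0, 243.0, 39.0, 38.0], 0.76), ([294.0, 275.0, 19.0, 14.0], 0.48)]
side bottle [([312.0, 195.0, 21.0, 54.0], 0.95), ([255.0, 191.0, 22.0, 53.0], 0.81), ([273.0, 204.0, 20.0, 56.0], 0.72), ([254.0, 169.0, 21.0, 31.0], 0.63)]
side dropper [([295.0, 179.0, 11.0, 32.0], 0.78), ([307.0, 244.0, 41.0, 37.0], 0.51)]
side salt [([283.0, 194.0, 12.0, 35.0], 0.83)]
top [ 0.36304425 -0.01651748  1.09323053] [ 0.08396386 -0.01071478 -0.99641119] 402.05799263105274
top mixer [([194.0, 225.0, 102.0, 80.0], 0.92)]
top start_top [([170.0, 218.0, 9.0, 13.0], 0.56)]
top cradle_seat [([212.0, 229.0, 28.0, 28.0], 0.63)]
top bottle [([337.0, 186.0, 26.0, 21.0], 0.81), ([369.0, 185.0, 22.0, 21.0], 0.77), ([298.0, 204.0, 20.0, 16.0], 0.68), ([324.0, 240.0, 24.0, 16.0], 0.52)]
top dropper []
top salt [([357.0, 217.0, 21.0, 18.0], 0.69)]
{'time': 0.7, 'joint_pos': array([-1.37499367e+00,  5.26447787e-02,  1.61282252e+00, -3.89311117e-05,
        1.47601114e+00, -1.19014693e-01]), 'joint_vel': array([-0.00071145,  0.00104224,  0.00187894,  0.0006532 ,  0.00189088,
       -0.00144445]), 'joint_efforts': array([ 1.17568525e-04, -3.93558562e+01, -3.70364964e+01, -4.74352009e-05,
        6.19632356e-04,  7.32591928e-06]), 'tool_pos': array([ 0.19351009, -0.59429954,  0.23138419]), 'tool_rot': array([ 5.78093349e-05,  9.87636523e-01,  1.56761264e-01, -1.71719548e-05]), 'contact_force': array([ 0.20319692,  0.57105577, -0.6472383 ]), 'ft_torque': array([ 0.03245609,  0.04420786, -0.0130604 ]), 'grasp_force': 0.0, 'gripper_width': 1.003115786558113}
```

View pics/side0.png

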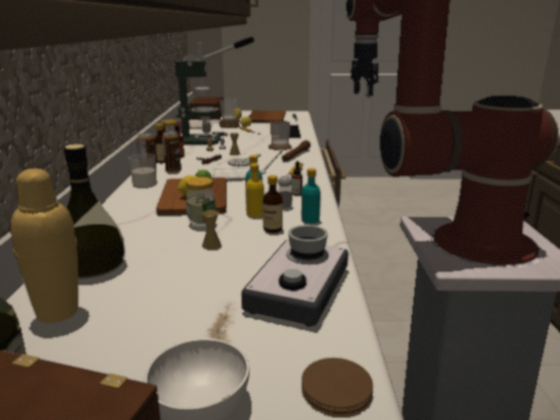

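View pics/top0.png

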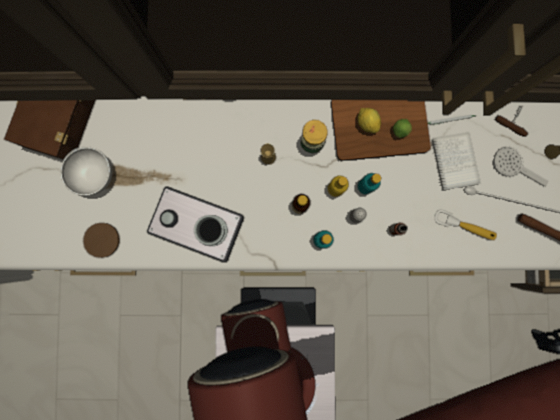

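Candidates shaped like the bottle:
- Dark brown: side (273,204), top (301,203).
- Yellow: side (255,191), top (339,186).
- Turquoise: side (312,195), top (323,240).
- Turquoise: side (254,169), top (371,184).

I choose the dark brown one. The dropper is at top (398,229), the salt at (358,215). The mixer's button is at top (169,218) and its cradle at (211,230).

```bash
python3 - <<'E'
from h import *
a=cv2.imread("pics/side0.png"); b=cv2.imread("pics/top0.png")
A=cv2.resize(a[165:325,230:360],None,fx=3,fy=3,interpolation=cv2.INTER_CUBIC)
B=cv2.resize(b[170:270,140:350],(400,190),interpolation=cv2.INTER_CUBIC)
o=np.zeros((480,800,3),np.uint8); o[:480,:390]=A; o[:190,400:]=B
t4=cv2.resize(b[180:220,150:330],None,fx=2.2,fy=2.2); C=cv2.resize(b[180:225,280:330],(400,360-75),interpolation=cv2.INTER_CUBIC)
o[195:480,400:]=C
cv2.imwrite("pics/crop.png",o)
for c,n in(("side","start_top"),("top","start_top"),("side","cradle_seat"),("top","cradle_seat"),("top","mixer"),("side","bottle"),("top","bottle")):
    cv2.imwrite
    optics.grab_frame(c)
    for r in nets.outline_of(c,n):
        m=r["pixels"].astype(np.uint8); 
        print(c,n,round(r["confidence"],2),np.round(cv2.minAreaRect(cv2.findNonZero(m))[0],1),cv2.minAreaRect(cv2.findNonZero(m))[1:],np.round(cv2.boxPoints(cv2.minAreaRect(cv2.findNonZero(m))),0).tolist() if n=="mixer" else np.round(r["bbox"],1))
print("cap z.136",onz("top",303,201,.136),"seat rim",onz("top",211,230,.097),"btn",onz("top",169,218,.072))
E
```

```text
side start_top 0.49 [292.5 276. ] ((12.0, 17.0), 90.0) [292.5 276.1  20.3  12.1]
top start_top 0.46 [168. 218.] ((12.0, 12.0), 90.0) [167.8 218.4   9.5   8.7]
side cradle_seat 0.64 [308.  241.5] ((35.0, 40.0), 90.0) [308.5 243.   40.6  37.8]
top cradle_seat 0.61 [208.5 229.5] ((29.0, 29.0), 90.0) [210.5 228.1  30.4  30. ]
top mixer 0.79 [195.  224.4] ((86.45474243164062, 52.69150924682617), 20.924501419067383) [[145.0, 234.0], [164.0, 184.0], [245.0, 215.0], [226.0, 264.0]]
side bottle 0.97 [271.5 204. ] ((58.0, 19.0), 90.0) [274.5 202.7  15.6  60.5]
side bottle 0.89 [310.5 195.5] ((55.0, 21.0), 90.0) [312.8 195.2  26.4  57.7]
side bottle 0.69 [254. 191.] ((54.0, 18.0), 90.0) [254.6 191.1  21.3  51.5]
side bottle 0.59 [252.2 166.3] ((22.58837127685547, 14.200778007507324), 85.2363510131836) [252.1 167.3  18.   26.3]
top bottle 0.84 [300.5 203.5] ((19.0, 19.0), 90.0) [298.5 203.2  16.6  19. ]
top bottle 0.76 [323.2 239.8] ((19.798988342285156, 17.677669525146484), 45.0) [323.1 239.9  24.1  18.8]
top bottle 0.72 [369.3 182.8] ((19.798988342285156, 26.16295051574707), 45.0) [368.9 184.7  26.5  24.2]
top bottle 0.68 [337.5 186. ] ((17.677669525146484, 23.33452033996582), 45.0) [337.2 185.1  22.1  24.1]
cap z.136 [ 0.4711368  -0.06813527  0.136     ] seat rim [0.40310248 0.15789111 0.097     ] btn [0.43454666 0.26981593 0.072     ]
```

View pics/crop.png

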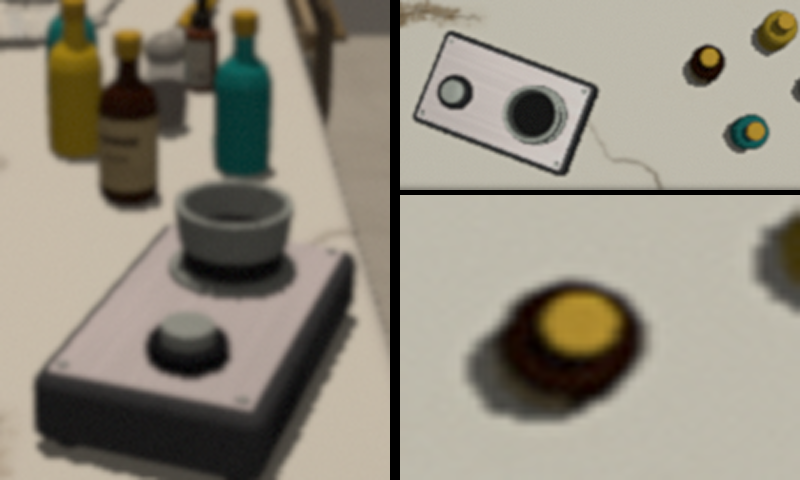

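The crop confirms it: a dark brown bottle with a label, cap at top about (302.5,200) and side (272,178). The button top is at side (292,274), top (170,218). The ring rim is at side (308,236), top (211.4,229.5).

```bash
cat >> h.py <<'E'
def go(*pts):
    for p in pts: print(p,"rows",np.round(toolshift(p),4), "len",round(0.8*np.linalg.norm(toolshift(p)),3))
E
python3 - <<'E'
from h import *
for n,s,t,z in(("cap",(272.3,177.7),(302.5,200),.136),("btn",(292.3,274.3),(169.9,217.9),.072),("rim",(308,235.7),(211.4,229.5),.097),("yellowcap",(254,167),(341,182),.136)):
    print(n,tri(s,t),onz("top",*t,z),onz("side",*s,z))
go((.38,-.3,.24))
go((.435,.27,.24))
E
```

```text
cap (array([ 0.47349231, -0.06720679,  0.13070521]), np.float64(0.0013228853574936935)) [ 0.47354677 -0.06694528  0.136     ] [ 0.47255608 -0.05019958  0.136     ]
btn (array([0.43455566, 0.26949697, 0.06501894]), np.float64(0.0014768153245408302)) [0.43480398 0.267523   0.072     ] [0.43419172 0.2822924  0.072     ]
rim (array([0.40321789, 0.15878803, 0.08689136]), np.float64(0.0030917981766800853)) [0.40434148 0.15691838 0.097     ] [0.40309978 0.18133914 0.097     ]
yellowcap (array([ 0.51916663, -0.16110947,  0.12859585]), np.float64(0.0012711628914822113)) [ 0.51732948 -0.15999014  0.136     ] [ 0.51840873 -0.13611193  0.136     ]
(0.38, -0.3, 0.24) rows [ 0.3355 -0.2776 -0.0109] len 0.348
(0.435, 0.27, 0.24) rows [ 0.6215 -0.9338 -0.0108] len 0.897
```

```bash
python3 -m inch '[{"dx":0.3355,"dy":-0.2776,"dz":-0.011},{"dx":0.3355,"dy":-0.2776,"dz":-0.011},{"dx":0.3355,"dy":-0.2776,"dz":-0.011},{"dx":0.3355,"dy":-0.2776,"dz":-0.011},{"dx":0.3355,"dy":-0.2776,"dz":-0.011}]' -1
python3 -c "
from h import *
go((.38,-.3,.24),(.42,0,.24),(.435,.268,.24))"
```

```text
(0.38, -0.3, 0.24) rows [ 0.3355 -0.2776 -0.0109] len 0.348
(0.42, 0, 0.24) rows [ 0.4992 -0.6187 -0.0109] len 0.636
(0.435, 0.268, 0.24) rows [ 0.6207 -0.9314 -0.0108] len 0.895validation failed for argument at $[0]...
```

```bash
python3 -m inch '[{"dx":0.3355,"dy":-0.2776,"dz":-0.011,"rx":0,"ry":0,"rz":0},{"dx":0.3355,"dy":-0.2776,"dz":-0.011,"rx":0,"ry":0,"rz":0},{"dx":0.3355,"dy":-0.2776,"dz":-0.011,"rx":0,"ry":0,"rz":0},{"dx":0.3355,"dy":-0.2776,"dz":-0.011,"rx":0,"ry":0,"rz":0},{"dx":0.3355,"dy":-0.2776,"dz":-0.011,"rx":0,"ry":0,"rz":0}]' -1
python3 -c "
from h import *
go((.38,-.3,.24),(.42,0,.24),(.435,.268,.24))"
```

```text
time: 1.9
tool_pos: [0.3279, -0.3815, 0.2378]
tool_rot: [0.0, 0.988, 0.156, 0.0]
contact_force: [0.8, 0.3, -0.0]
gripper_width: 0.139
grasp_force: 0.0
(0.38, -0.3, 0.24) rows [ 0.0934 -0.0768 -0.0028] len 0.097
(0.42, 0, 0.24) rows [ 0.2568 -0.418  -0.0029] len 0.392
(0.435, 0.268, 0.24) rows [ 0.3781 -0.7308 -0.003 ] len 0.658
```

```bash
python3 -m inch '[{"dx":0.257,"dy":-0.418,"dz":-0.003,"rx":0,"ry":0,"rz":0},{"dx":0.257,"dy":-0.418,"dz":-0.003,"rx":0,"ry":0,"rz":0},{"dx":0.257,"dy":-0.418,"dz":-0.003,"rx":0,"ry":0,"rz":0},{"dx":0.257,"dy":-0.418,"dz":-0.003,"rx":0,"ry":0,"rz":0},{"dx":0.257,"dy":-0.418,"dz":-0.003,"rx":0,"ry":0,"rz":0}]' -1
python3 -c "
from h import *
go((.435,.268,.15))"
```

```text
time: 2.4
tool_pos: [0.3859, -0.1383, 0.2395]
tool_rot: [0.0, 0.988, 0.156, 0.001]
contact_force: [1.1, 0.3, 0.1]
gripper_width: -0.001
grasp_force: 0.0
(0.435, 0.268, 0.15) rows [ 0.2152 -0.4641  0.1116] len 0.419
```

```bash
python3 -m inch '[{"dx":0.215,"dy":-0.464,"dz":0.11,"rx":0,"ry":0,"rz":0},{"dx":0.215,"dy":-0.464,"dz":0.11,"rx":0,"ry":0,"rz":0},{"dx":0.215,"dy":-0.464,"dz":0.11,"rx":0,"ry":0,"rz":0},{"dx":0.215,"dy":-0.464,"dz":0.11,"rx":0,"ry":0,"rz":0},{"dx":0.215,"dy":-0.464,"dz":0.11,"rx":0,"ry":0,"rz":0}]'
python3 -c "
from h import *
go((.435,.268,.13))"
```

```text
time: 2.9
tool_pos: [0.4148, 0.1047, 0.1867]
tool_rot: [0.0, 0.988, 0.157, 0.001]
contact_force: [1.0, 0.3, 0.8]
gripper_width: -0.003
grasp_force: 0.0
(0.435, 0.268, 0.13) rows [ 0.0871 -0.1863  0.0709] len 0.174
```

```bash
python3 -m inch '[{"dx":0.087,"dy":-0.186,"dz":0.03,"rx":0,"ry":0,"rz":0},{"dx":0.087,"dy":-0.186,"dz":0.03,"rx":0,"ry":0,"rz":0},{"dx":0.087,"dy":-0.186,"dz":0.03,"rx":0,"ry":0,"rz":0},{"dx":0.087,"dy":-0.186,"dz":0.11,"rx":0,"ry":0,"rz":0},{"dx":0.087,"dy":-0.186,"dz":0.11,"rx":0,"ry":0,"rz":0}]'
python3 - <<'E'
from h import *
im=save("side","s1"); im2=save("top","t1")
p=state()["tool_pos"]; print(p,proj("side",p),proj("top",p))
A=cv2.resize(im[180:330,230:380],(450,450),interpolation=cv2.INTER_CUBIC)
B=cv2.resize(im2[170:270,130:260],(350,270),interpolation=cv2.INTER_CUBIC)
o=np.zeros((450,800,3),np.uint8);o[:,:450]=A;o[:270,450:]=B
cv2.imwrite("pics/c1.png",o[:,:,::-1])
go((.435,.268,.064))
E
```

```text
time: 3.4
tool_pos: [0.4327, 0.2668, 0.0949]
tool_rot: [0.001, 0.987, 0.158, -0.002]
contact_force: [-0.2, -1.0, -1.3]
gripper_width: 0.0
grasp_force: 0.0
[0.43221938 0.26533378 0.0947716 ] [293.38002323 257.43186728] [168.23122362 218.29301854]
(0.435, 0.268, 0.064) rows [ 0.0046 -0.0021  0.0384] len 0.031
```

View pics/c1.png

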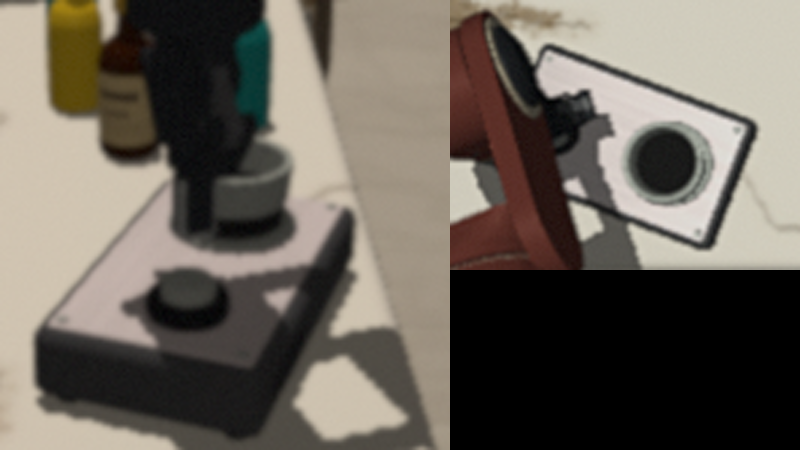

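The fingertip shows at side (295.7,258), about 16 px above the button top at (292.3,274). It sits about 4 mm short in x, so I correct and press.

```bash
python3 -c "
from h import *
print(onz('side',290.5,273.1,.072)); go((.437,.272,.08),(.437,.272,.063))"

```

```text
[0.43711864 0.27818925 0.072     ]
(0.437, 0.272, 0.08) rows [ 0.0084 -0.0061  0.0184] len 0.017
(0.437, 0.272, 0.063) rows [ 0.0086 -0.0061  0.0396] len 0.033
```

```bash
python3 -m inch '[{"dx":0.0085,"dy":-0.006,"dz":0.0,"rx":0,"ry":0,"rz":0},{"dx":0.0085,"dy":-0.006,"dz":0.018,"rx":0,"ry":0,"rz":0},{"dx":0.0085,"dy":-0.006,"dz":0.03,"rx":0,"ry":0,"rz":0},{"dx":0.0085,"dy":-0.006,"dz":0.034,"rx":0,"ry":0,"rz":0},{"dx":0.0085,"dy":-0.006,"dz":0.034,"rx":0,"ry":0,"rz":0}]'
```

```text
time: 4.0
tool_pos: [0.4398, 0.2717, 0.0711]
tool_rot: [0.0, 0.988, 0.156, -0.0]
contact_force: [-1.3, -0.7, 2.7]
gripper_width: 0.002
grasp_force: 0.9
```

```bash
python3 -m inch '[{"dx":-0.003,"dy":0,"dz":0.005,"rx":0,"ry":0,"rz":0},{"dx":-0.003,"dy":0,"dz":0.008,"rx":0,"ry":0,"rz":0},{"dx":-0.003,"dy":0,"dz":0.01,"rx":0,"ry":0,"rz":0},{"dx":-0.003,"dy":0,"dz":0.01,"rx":0,"ry":0,"rz":0}]'
```

```text
time: 4.4
tool_pos: [0.439, 0.2718, 0.0659]
tool_rot: [0.0, 0.988, 0.157, 0.001]
contact_force: [-2.5, -1.9, 12.4]
gripper_width: -0.002
grasp_force: 6.2
```

```bash
python3 -m inch '[{"dx":0,"dy":0,"dz":0.003,"rx":0,"ry":0,"rz":0},{"dx":0,"dy":0,"dz":0.003,"rx":0,"ry":0,"rz":0},{"dx":0,"dy":0,"dz":0.003,"rx":0,"ry":0,"rz":0}]'; python3 -c "
from h import *
go((.44,.27,.2),(.44,.08,.25))"
```

```text
time: 4.7
tool_pos: [0.4391, 0.2719, 0.0656]
tool_rot: [0.0, 0.988, 0.157, 0.001]
contact_force: [-8.3, -5.9, 25.2]
gripper_width: 0.001
grasp_force: 12.4
(0.44, 0.27, 0.2) rows [ 0.0006  0.0027 -0.1679] len 0.134
(0.44, 0.08, 0.25) rows [-0.073   0.2285 -0.2303] len 0.266
```

Pressed to the stop: z is 0.0656 and the force rises stiffly. Now I release straight up.

```bash
python3 -m inch '[{"dx":0,"dy":0,"dz":-0.03,"rx":0,"ry":0,"rz":0},{"dx":0,"dy":0,"dz":-0.08,"rx":0,"ry":0,"rz":0},{"dx":0,"dy":0,"dz":-0.14,"rx":0,"ry":0,"rz":0},{"dx":0,"dy":0,"dz":-0.19,"rx":0,"ry":0,"rz":0},{"dx":0,"dy":0,"dz":-0.19,"rx":0,"ry":0,"rz":0}]' 0.2; python3 -c "
from h import *
go((.473,-.066,.21))"
```

```text
time: 5.2
tool_pos: [0.4407, 0.273, 0.2204]
tool_rot: [-0.002, 0.988, 0.157, 0.006]
contact_force: [-0.0, 0.6, 0.9]
gripper_width: 0.603
grasp_force: 0.0
(0.473, -0.066, 0.21) rows [-0.093   0.4155  0.0113] len 0.341
```

```bash
python3 -m inch '[{"dx":-0.093,"dy":0.4155,"dz":0,"rx":0,"ry":0,"rz":0},{"dx":-0.093,"dy":0.4155,"dz":0,"rx":0,"ry":0,"rz":0},{"dx":-0.093,"dy":0.4155,"dz":0,"rx":0,"ry":0,"rz":0},{"dx":-0.093,"dy":0.4155,"dz":0,"rx":0,"ry":0,"rz":0},{"dx":-0.093,"dy":0.4155,"dz":0,"rx":0,"ry":0,"rz":0}]'; python3 -c "
from h import *
go((.473,-.066,.19))"
```

```text
time: 5.7
tool_pos: [0.4604, 0.021, 0.2118]
tool_rot: [-0.0, 0.988, 0.157, -0.001]
contact_force: [0.4, -0.8, -0.4]
gripper_width: 0.601
grasp_force: 0.0
(0.473, -0.066, 0.19) rows [-0.0187  0.1083  0.0272] len 0.091
```

```bash
python3 -m inch '[{"dx":-0.0187,"dy":0.108,"dz":0.027,"rx":0,"ry":0,"rz":0},{"dx":-0.0187,"dy":0.108,"dz":0.027,"rx":0,"ry":0,"rz":0},{"dx":-0.0187,"dy":0.108,"dz":0.027,"rx":0,"ry":0,"rz":0},{"dx":-0.0187,"dy":0.108,"dz":0.027,"rx":0,"ry":0,"rz":0},{"dx":-0.0187,"dy":0.108,"dz":0.027,"rx":0,"ry":0,"rz":0}]'
python3 - <<'E'
from h import *
im=save("side","s2"); im2=save("top","t2")
p=state()["tool_pos"]; print(p,proj("side",p),proj("top",p))
A=cv2.resize(im[120:245,220:345],(500,500),interpolation=cv2.INTER_CUBIC)
B=cv2.resize(im2[160:260,260:360],(300,300),interpolation=cv2.INTER_CUBIC)
o=np.zeros((500,800,3),np.uint8);o[:,:500]=A;o[:300,500:]=B
cv2.imwrite("pics/c2.png",o[:,:,::-1])
E
```

```text
time: 6.2
tool_pos: [0.4735, -0.0633, 0.1909]
tool_rot: [-0.0, 0.988, 0.157, -0.0]
contact_force: [-0.4, -1.3, -0.2]
gripper_width: 0.603
grasp_force: 0.0
[ 0.47383504 -0.06298853  0.19146269] [271.7385711 152.4614783] [302.03114129 197.05655036]
```

View pics/c2.png

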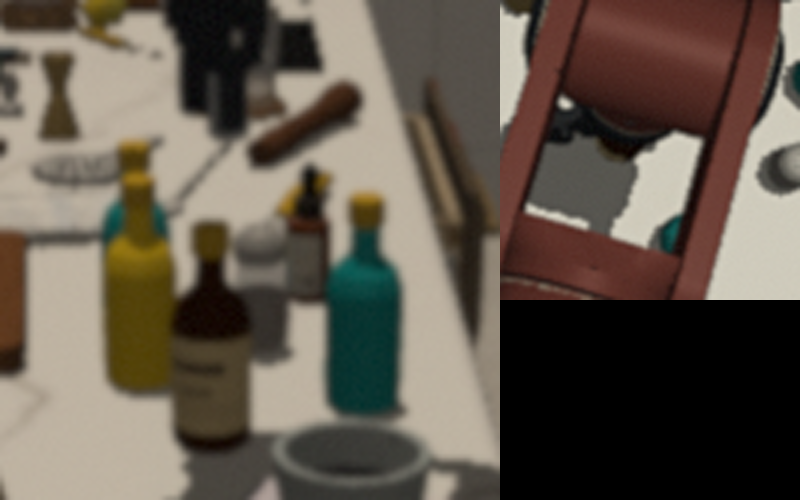

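The fingertips straddle the column of the cap: their mean is at side (273,150) and the cap is at (272.5,177). I descend and grip the cap.

```bash
python3 -m inch '[{"dx":-0.001,"dy":0.0035,"dz":0.03,"rx":0,"ry":0,"rz":0},{"dx":-0.001,"dy":0.0035,"dz":0.06,"rx":0,"ry":0,"rz":0},{"dx":-0.001,"dy":0.0035,"dz":0.09,"rx":0,"ry":0,"rz":0},{"dx":-0.001,"dy":0.0035,"dz":0.11,"rx":0,"ry":0,"rz":0},{"dx":-0.001,"dy":0.0035,"dz":0.11,"rx":0,"ry":0,"rz":0}]'
python3 -m inch '[{"dx":0,"dy":0,"dz":0,"rx":0,"ry":0,"rz":0},{"dx":0,"dy":0,"dz":0,"rx":0,"ry":0,"rz":0},{"dx":0,"dy":0,"dz":0,"rx":0,"ry":0,"rz":0},{"dx":0,"dy":0,"dz":0,"rx":0,"ry":0,"rz":0},{"dx":0,"dy":0,"dz":0,"rx":0,"ry":0,"rz":0}]' -1
```

```text
time: 6.8
tool_pos: [0.4721, -0.0654, 0.1008]
tool_rot: [-0.001, 0.987, 0.158, -0.002]
contact_force: [-0.4, 0.4, -1.2]
gripper_width: 0.599
grasp_force: 0.0
time: 7.3
tool_pos: [0.4753, -0.0673, 0.1052]
tool_rot: [0.0, 0.988, 0.157, 0.002]
contact_force: [0.6, 0.7, 6.3]
gripper_width: 0.25
grasp_force: 59.5
```

```bash
python3 -m inch '[{"dx":0,"dy":0,"dz":-0.02,"rx":0,"ry":0,"rz":0},{"dx":0,"dy":0,"dz":-0.05,"rx":0,"ry":0,"rz":0},{"dx":0,"dy":0,"dz":-0.1,"rx":0,"ry":0,"rz":0},{"dx":0,"dy":0,"dz":-0.15,"rx":0,"ry":0,"rz":0},{"dx":0,"dy":0,"dz":-0.17,"rx":0,"ry":0,"rz":0}]'
python3 - <<'E'
from h import *
s=state();print(s["contact_force"],s["gripper_width"],s["grasp_force"])
im=save("side","s3"); p=s["tool_pos"]; print(p,proj("side",p))
cv2.imwrite("pics/c3.png",cv2.resize(im[80:260,200:380],(600,600),interpolation=cv2.INTER_CUBIC)[:,:,::-1])
go((.4045,.158,.235))
E
```

```text
time: 7.8
tool_pos: [0.4754, -0.0676, 0.2435]
tool_rot: [0.001, 0.988, 0.157, 0.003]
contact_force: [0.1, 0.3, -0.9]
gripper_width: 0.25
grasp_force: 59.1
[ 0.07274559  0.25839109 -0.85306846] 0.25005454594656507 59.05330270528793
[ 0.47535211 -0.06763488  0.24349389] [271.00236565 129.12321423]
(0.4045, 0.158, 0.235) rows [ 0.0024 -0.296   0.0107] len 0.237
```

View pics/c3.png

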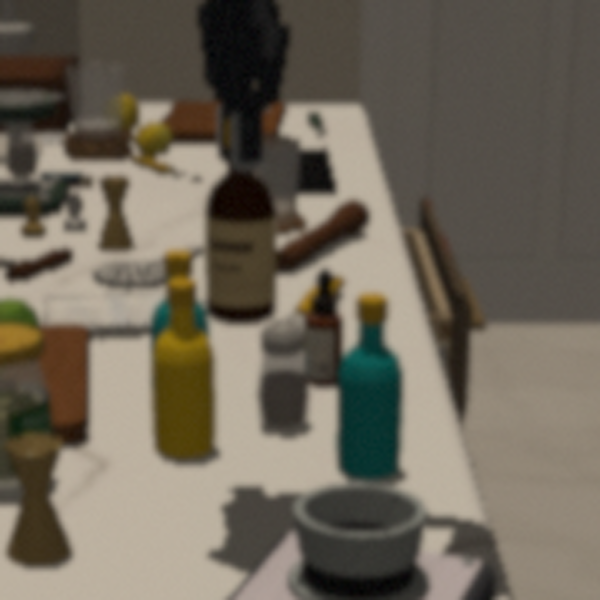

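The bottle is held upright. Its base is at side (272,175), clear of its neighbours. I carry it above the cradle.

```bash
python3 -m inch '[{"dx":0.0024,"dy":-0.05,"dz":0.0,"rx":0,"ry":0,"rz":0},{"dx":0.0024,"dy":-0.1,"dz":0.0,"rx":0,"ry":0,"rz":0},{"dx":0.0024,"dy":-0.15,"dz":0.0,"rx":0,"ry":0,"rz":0},{"dx":0.0024,"dy":-0.2,"dz":0,"rx":0,"ry":0,"rz":0},{"dx":0.0024,"dy":-0.24,"dz":0,"rx":0,"ry":0,"rz":0}]'
python3 -m inch '[{"dx":0,"dy":-0.03,"dz":0,"rx":0,"ry":0,"rz":0},{"dx":0,"dy":-0.057,"dz":0.01,"rx":0,"ry":0,"rz":0},{"dx":0,"dy":-0.057,"dz":0.018,"rx":0,"ry":0,"rz":0},{"dx":0,"dy":-0.057,"dz":0.018,"rx":0,"ry":0,"rz":0}]'
python3 - <<'E'
from h import *
im=save("side","s4"); im2=save("top","t4")
p=state()["tool_pos"]; print(p,proj("side",p),proj("top",p),proj("side",p-[0,0,.104]),proj("side",[p[0],p[1],.097]),proj("top",[p[0],p[1],.097]))
A=cv2.resize(im[150:275,250:375],(500,500),interpolation=cv2.INTER_CUBIC)
B=cv2.resize(im2[180:280,160:260],(300,300),interpolation=cv2.INTER_CUBIC)
o=np.zeros((500,800,3),np.uint8);o[:,:500]=A;o[:300,500:]=B
cv2.imwrite("pics/c4.png",o[:,:,::-1])
E
```

```text
time: 8.35
tool_pos: [0.4144, 0.1176, 0.2365]
tool_rot: [-0.0, 0.988, 0.157, -0.002]
contact_force: [0.8, 1.2, -2.1]
gripper_width: 0.252
grasp_force: 59.3
time: 8.75
tool_pos: [0.4007, 0.1591, 0.2216]
tool_rot: [0.0, 0.988, 0.157, -0.003]
contact_force: [-0.6, 0.2, -1.0]
gripper_width: 0.252
grasp_force: 59.4
[0.40185451 0.15868922 0.22356842] [309.59544998 166.35449307] [200.41939115 228.21368953] [308.28440587 219.72439456] [308.01821794 230.75198194] [210.67036742 230.50378305]
```

View pics/c4.png

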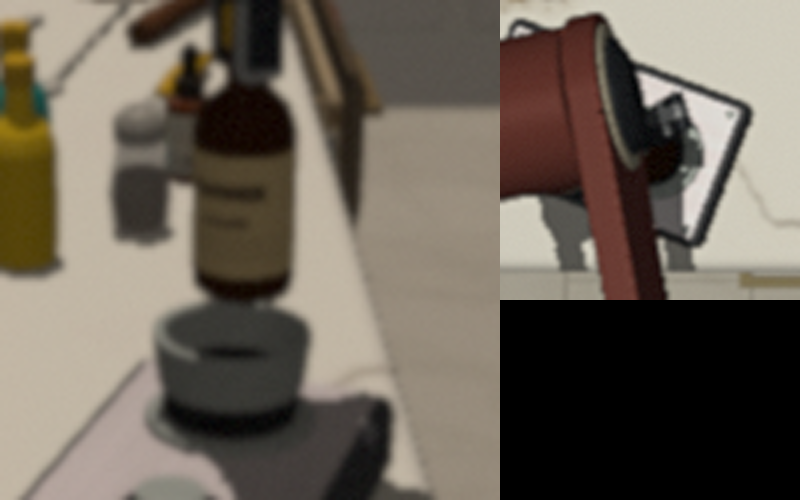

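The bottle base is at side (310.7,224) and the ring centre is at about (308,233), so the bottle is about 5 mm short in x and probably short in y. I correct, go closer to the rim and look once more.

```bash
python3 -m inch '[{"dx":0.008,"dy":-0.004,"dz":0,"rx":0,"ry":0,"rz":0},{"dx":0.008,"dy":-0.004,"dz":0.018,"rx":0,"ry":0,"rz":0},{"dx":0.008,"dy":-0.004,"dz":0.018,"rx":0,"ry":0,"rz":0},{"dx":0.008,"dy":-0.004,"dz":0.018,"rx":0,"ry":0,"rz":0}]'
python3 - <<'E'
from h import *
im=save("side","s5"); im2=save("top","t5")
p=state()["tool_pos"]; print(p,state()["contact_force"],proj("side",p-[0,0,.104]),proj("side",[p[0],p[1],.097]),proj("top",[p[0],p[1],.097]),proj("top",p-[0,0,.104]))
A=cv2.resize(im[190:265,275:340],(520,600),interpolation=cv2.INTER_CUBIC)
B=cv2.resize(im2[205:255,190:240],(280,280),interpolation=cv2.INTER_CUBIC)
o=np.zeros((600,800,3),np.uint8);o[:,:520]=A;o[:280,520:]=B
o=np.clip(o.astype(float)*1.6,0,255).astype(np.uint8)
cv2.imwrite("pics/c5.png",o[:,:,::-1])
E
```

```text
time: 9.25
tool_pos: [0.4069, 0.1642, 0.2096]
tool_rot: [0.0, 0.988, 0.157, -0.001]
contact_force: [-0.0, -0.1, -1.1]
gripper_width: 0.246
grasp_force: 59.5
[0.40734437 0.16437359 0.21057457] [-0.1984557  -0.20128461 -0.29696158] [305.36325916 227.28541289] [305.26044918 231.96380025] [208.41011848 228.28506468] [207.70467823 228.110933  ]
```

View pics/c5.png

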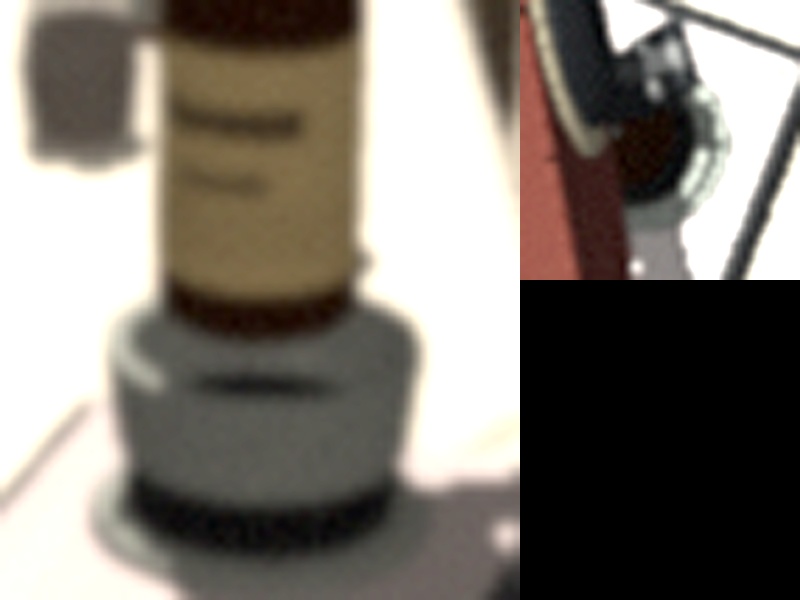

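Side view: bottle and ring are centred in column (262 against 264 in the crop), and y is within the flare's slack. I lower gently and watch the force.

```bash
python3 -m inch '[{"dx":0,"dy":0,"dz":0.007,"rx":0,"ry":0,"rz":0},{"dx":0,"dy":0,"dz":0.014,"rx":0,"ry":0,"rz":0},{"dx":0,"dy":0,"dz":0.02,"rx":0,"ry":0,"rz":0},{"dx":0,"dy":0,"dz":0.02,"rx":0,"ry":0,"rz":0}]'
```

```text
time: 9.75
tool_pos: [0.4066, 0.1644, 0.1933]
tool_rot: [0.0, 0.988, 0.157, -0.001]
contact_force: [-0.0, -0.1, -1.3]
gripper_width: 0.252
grasp_force: 59.5
```

```bash
python3 -m inch '[{"dx":0,"dy":0,"dz":0.005,"rx":0,"ry":0,"rz":0},{"dx":0,"dy":0,"dz":0.01,"rx":0,"ry":0,"rz":0},{"dx":0,"dy":0,"dz":0.014,"rx":0,"ry":0,"rz":0},{"dx":0,"dy":0,"dz":0.014,"rx":0,"ry":0,"rz":0}]'; python3 -c "
from h import *
s=state();print(s['contact_force'],s['ft_torque'],s['tool_pos'])"
```

```text
time: 10.15
tool_pos: [0.4069, 0.1644, 0.1827]
tool_rot: [0.0, 0.988, 0.157, -0.001]
contact_force: [0.1, 0.6, -1.7]
gripper_width: 0.25
grasp_force: 59.5
[ 0.08350467  0.61191311 -1.66573239] [ 0.01099824 -0.01216077  0.04290216] [0.40692703 0.16440616 0.18265491]
```

```bash
python3 -m inch '[{"dx":0,"dy":0,"dz":0.005,"rx":0,"ry":0,"rz":0},{"dx":0,"dy":0,"dz":0.01,"rx":0,"ry":0,"rz":0},{"dx":0,"dy":0,"dz":0.015,"rx":0,"ry":0,"rz":0},{"dx":0,"dy":0,"dz":0.02,"rx":0,"ry":0,"rz":0},{"dx":0,"dy":0,"dz":0.02,"rx":0,"ry":0,"rz":0}]'; python3 -m inch '[{"dx":0,"dy":0,"dz":0.0025,"rx":0,"ry":0,"rz":0},{"dx":0,"dy":0,"dz":0.005,"rx":0,"ry":0,"rz":0},{"dx":0,"dy":0,"dz":0.005,"rx":0,"ry":0,"rz":0}]'
```

```text
time: 10.65
tool_pos: [0.4081, 0.1647, 0.1689]
tool_rot: [-0.0, 0.988, 0.157, 0.001]
contact_force: [-2.0, -0.7, 9.2]
gripper_width: 0.25
grasp_force: 60.4
time: 10.95
tool_pos: [0.4085, 0.1648, 0.1662]
tool_rot: [-0.0, 0.988, 0.157, 0.001]
contact_force: [-4.2, -0.4, 10.5]
gripper_width: 0.251
grasp_force: 61.1
```

```bash
python3 -m inch '[{"dx":0,"dy":0,"dz":0.002,"rx":0,"ry":0,"rz":0},{"dx":0,"dy":0,"dz":0.004,"rx":0,"ry":0,"rz":0},{"dx":0,"dy":0,"dz":0.004,"rx":0,"ry":0,"rz":0}]'; python3 -m inch '[{"dx":0,"dy":0,"dz":0.0,"rx":0,"ry":0,"rz":0},{"dx":0,"dy":0,"dz":0.001,"rx":0,"ry":0,"rz":0},{"dx":0,"dy":0,"dz":0.001,"rx":0,"ry":0,"rz":0}]'
```

```text
time: 11.25
tool_pos: [0.4098, 0.1652, 0.1662]
tool_rot: [-0.0, 0.988, 0.157, 0.003]
contact_force: [-6.5, -1.3, 22.7]
gripper_width: 0.251
grasp_force: 62.2
time: 11.55
tool_pos: [0.4109, 0.1655, 0.1663]
tool_rot: [-0.001, 0.988, 0.157, 0.005]
contact_force: [-3.5, -0.0, 22.3]
gripper_width: 0.251
grasp_force: 62.3
```

At the stop: z holds at 0.166 while the force rises. One look to check before handing in.

```bash
python3 - <<'E'
from h import *
im=save("side","s6")
s=state();print(s["tool_pos"],s["contact_force"])
o=cv2.resize(im[130:310,220:400],(600,600),interpolation=cv2.INTER_CUBIC)
cv2.imwrite("pics/c6.png",np.clip(o[:,:,::-1]*1.5,0,255).astype(np.uint8))
E
```

```text
[0.41089107 0.16547566 0.16625682] [-3.75412497  0.63348683 23.06052378]
```

View pics/c6.png

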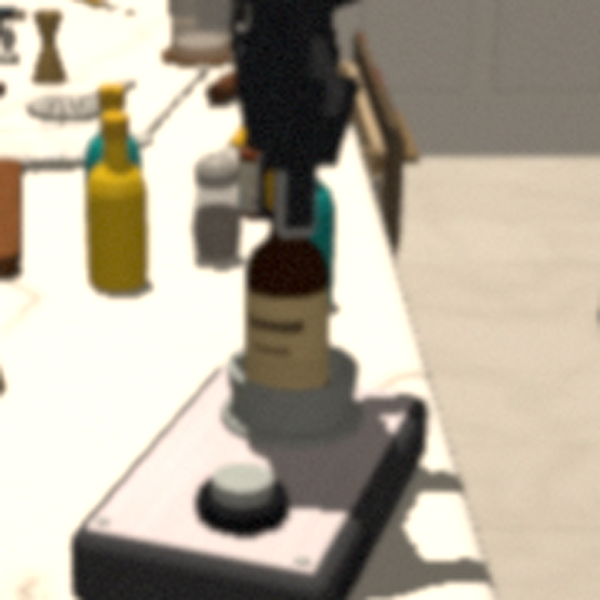

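The bottle stands upright in the ring at side about (306,240). The cradle is sunk to the mixer's top plate, the button is back up, and the salt and dropper look undisturbed.

```bash
python3 -c "
from plant import ticket
print(ticket.job_done())"
```

```text
the job is handed in; nothing more can be done
None
```

I pressed the start button fully down and let it come back up. The bitters bottle is now upright in the cradle and held pressed at its lower stop, and the job is handed in (about 12 s used, no verdict returned).

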